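# Open the light-driver enclosure and hold its cover up

## Task

I need to wire a light module into the driver enclosure. Set the module that lies on its cover down flat on the free table beside the enclosure without dropping it; then, before turning the latch, tug the cover gently upward by the latch wing or its edge to learn whether it is caught. If it is caught, turn the wing anticlockwise to release it without forcing it, then raise the cover about half-way (45 degrees) and finish while still holding it steady there, leaving the other things on the table alone.

Things in the scene. Friction and masses are not known exactly. Their poses are not given: they have to be found in the camera images.
- enclosure: grey sheet-steel driver enclosure, 170 x 130 mm, bolted fast; origin at the centre of its underside, on the table, z up; x runs from the hinge side to the latch side, which is the side away from the robot. The flat cover (176 x 138 mm) has its upper face 66 mm above the table. Cable glands stick out 17 mm from the -y side, flat mounting ears 20 mm beyond both x ends
- cover_hinge (a point): middle of the cover's hinge axis, which runs along the enclosure's y, 62 mm above the table on the enclosure's -x side. Its frame turns with the cover (same axes as the enclosure when shut)
- cover (a joint): opening angle of the cover, rad: 0 shut, up to 1.2; the latch side (+x) rises. No stay: it drops shut by its own weight (0.3 kg) if let go. With the latch caught it lifts only about 0.025 rad (3.5 mm at the latch) before it stops hard; lifting it freely takes about 3 N at the latch
- latch_wing (a point): centre of the black latch wing on the cover, 138 mm from the hinge axis: 10 mm thick (this frame's x), 44 mm long (y), 26 mm high, underside 5 mm above the cover. Turns about z, square to the cover, stiffly (0.04 N m), between two stops: axes as the cover's (wing parallel to the hinge, fully fastened) and a quarter turn anticlockwise from above (fully released). Stays as left; starts between them
- latch_wing_end (a point): a point on the wing, 20 mm from its centre along the wing (+y of latch_wing); it shows how far the wing has been turned
- keeper: small steel keeper fixed inside the enclosure's latch side, under the cover and out of sight (16 x 20 x 8 mm, origin at its centre). The wing's hidden cam hooks under it when fastened; with the wing part-way it may or may not be caught, and only a tug tells. Fully released, the cam is clear of it
- led_module_mid (a point): centre of the white three-diode light module that lies on the cover; its rigid body is 16 mm wide (x), 66 mm long (y) and 8 mm high, this point 4 mm above its underside; short wire ends stick out at both ends (103 mm overall), diode domes rise to 12 mm. 20 g. Take it across its 16 mm width
- side_cutters: bystander: side cutters with long handles, 52 x 130 x 12 mm, lying on the table on the robot's right; origin at the centre of the underside
- tape_roll: bystander: roll of masking tape, 96 mm across, 24 mm high, flat on the table near the robot on its right; origin at the centre of the underside
- spring_clamp: bystander: spring clamp, 53 x 101 x 17 mm, lying on the table near the robot on its left, before the vice; origin at the centre of the underside
Not all that is in view belongs to the job. What is shaped like the part that bears led_module_mid but pink is not meant.

How it is judged:
By the outcome, as a careful person would: the job done as asked, in the order asked, and still so for the second after the job is handed in, while the arm keeps its last pose, push and grip.
It also fails if it takes over 59 s, if anything falls off the work surface, if the arm or the gripper's body presses on something with over 40 N, if the wrist force passes 120 N, or if a joint passes its speed limit or range.

## Robot

A 6-joint arm with a two-finger parallel gripper is mounted at the origin on a cart in front of the work surface, level with it; the furniture and walls round the work are solid. World frame = base frame: x ahead of the robot, y to its left, z up, the work surface at z = 0. Lengths are in mm, angles in rad, forces in N, time in s.
With the tool pointing down it reaches from about 225 to 725 mm from the base axis. Payload 3.1 kg.
Tool frame: the origin (TCP) lies between the finger pads; the fingertips stand 14 mm ahead of it and the grasp point (between the pads) lies 5 mm behind it (r.nose_length is the distance from the TCP to the fingertips, in mm); z points along the fingers, x is the direction in which the jaws open and shut, and the axes are right-handed (so a half turn about z gives the same grasp; the last joint's range is limited). The gripper opens to 85 mm and grips with 20 to 120 N. Pads are 22 mm wide; open, the fingers measure 114 mm over their backs; the gripper's body (76 mm by 85 mm) begins 54 mm behind the grasp point. The pads swing forward as they close: fully open they stand 13 mm farther back than shut.
Start: joints at [-1.45, 0.048, 0.099, 1.622, 0, 1.443], TCP at [129.262, -508.831, 245.312] pointing down, gripper open.
Joint ranges: [-2.91, 2.91], [-0.99, 1.94], [-1.21, 1.42], [-2.12, 2.29], [-1.49, 1.47], [-3.14, 3.14]. Speed limits (rad/s): [2.79, 2.79, 3.14, 3.14, 3.14, 3.14].

## Interface

Orientations are given as a unit quaternion [x, y, z, w].
In Python, from plant import r gives the robot as it stands. Calls block until the motion is done:
- r.reach(position, orientation): joint-space move of the TCP to a pose.
- r.servo_line(position, rot=None, feed=150, guard=None): straight line of the TCP; rot=None keeps the orientation; feed is the mean speed in mm/s. With guard (N) it stops when the force on the tool has changed by that much, and returns True; else False.
- r.move_joints(angles): joint-space move.
- r.gripper_to(opening, f_grip=None): opening from 0.0 (shut) to 1.0 (fully open); f_grip is the grip in N (None keeps the last); returns when the fingers have stopped.
- r.sleep(seconds).
- r.inverse_kinematics(position, orientation): joint angles nearest the present ones, or None.
- r.snapshot(name): name is "scene" or "top" or "wrist"; returns a dict with "frame" (420x560x3 uint8, blue, green, red), "vertical_fov" (degrees; the focal length in pixels is half the picture's height over the tangent of half this angle, whatever the lens; pixels are square), "cx", "cy" (the principal point, pixels), "k1" (the pictures are not rectified: a ray, as slopes to the right and down, at radius r is drawn at 1 + k1 r^2 times it, then the intrinsics apply), "cam_to_world" (4x4, takes a point from camera to world coordinates); the wrist camera has in their place "mount" (4x4, takes a point from camera to tool coordinates, whose origin is the TCP and whose axes are the tool frame's). Camera axes: x right, y down, z forward; pixel columns grow to the right and rows downward; lengths in mm; the calibration is good to about 2 mm. A picture is of the moment at which its call begins: read the wrist's pose just before it. There is no depth.
A pose or a line that the arm cannot do raises r.Unreachable and nothing moves.
- r.sign_off(): hands the job in, once; it reports no verdict.
Readings, each from a call of its own:
- r.get_clock(): time.
- r.get_q(): joint angles.
- r.get_joint_vel(): joint speeds.
- r.get_joint_efforts(): joint torques, N m.
- r.get_tool_pos(): TCP position.
- r.get_eef_rot(): TCP orientation.
- r.get_force(): force on the tool from outside, world axes, zero at the start.
- r.get_torque(): the same for the moment, N m.
- r.get_gripper_width(): opening from 0.0 (shut) to 1.0 (fully open).
Only numpy, scipy, OpenCV 4.12 (cv2) and the standard library are available. Lean on these libraries where they do the work, as an engineer would, in place of code of your own. Each camera call takes 0.05 s, during which the arm holds its last target.

## Working session

There is one attempt and no reset: what is moved stays moved. The work goes in short steps, each a Python script; the robot and the scene stay as the last script left them, time stands still between calls to the robot, and variables do not carry over. Pictures are saved under pics/ and viewed, and the job is handed in when it is done.

```bash
ls; mkdir -p pics; cat > h.py <<'E'
import numpy as np, cv2
from plant import r
def shot(name,fn):
    s=r.snapshot(name); cv2.imwrite('pics/'+fn,s['frame']); return s
def ray(s,u,v,T=None):
    T=np.array(s['cam_to_world'] if T is None else T)
    f=s['frame'].shape[0]/2/np.tan(np.radians(s['vertical_fov'])/2)
    K=np.array([[f,0,s['cx']],[0,f,s['cy']],[0,0,1.]])
    p=cv2.undistortPoints(np.array([[[u,v]]],float),K,np.array([s['k1'],0,0,0.]))[0,0]
    d=T[:3,:3]@np.array([p[0],p[1],1]); return T[:3,3],d/np.linalg.norm(d)
def onz(s,u,v,z,T=None):
    o,d=ray(s,u,v,T); return o+d*(z-o[2])/d[2]
E
python3 - <<'E'
from h import *
import pickle
a=shot('scene','s0.png');b=shot('top','t0.png');pickle.dump((a,b),open('s0.pkl','wb'))
for s in(a,b):print({k:v for k,v in s.items() if k!='frame'})
print(r.get_clock(),r.get_eef_rot(),r.get_gripper_width(),r.nose_length)
E
```

```text
pics
{'vertical_fov': 49.96022927635107, 'cx': 271.37190491385167, 'cy': 216.81398983600639, 'k1': -0.1329828072803647, 'cam_to_world': array([[-8.29260170e-01, -4.28262074e-01,  3.59053151e-01,
         1.67992928e+02],
       [-5.58829382e-01,  6.42452607e-01, -5.24370450e-01,
         4.19480746e+02],
       [-6.10665607e-03, -6.35488980e-01, -7.72085789e-01,
         8.17185777e+02],
       [ 0.00000000e+00,  0.00000000e+00,  0.00000000e+00,
         1.00000000e+00]])}
{'vertical_fov': 51.351123254728506, 'cx': 278.0606981001362, 'cy': 209.78649657941742, 'k1': -0.051941556890354325, 'cam_to_world': array([[-2.02383502e-02, -9.87020922e-01,  1.59311355e-01,
         3.42931617e+02],
       [-9.99767601e-01,  2.11628289e-02,  4.10835802e-03,
        -7.13869641e+01],
       [-7.42651428e-03, -1.59191185e-01, -9.87219840e-01,
         9.65215817e+02],
       [ 0.00000000e+00,  0.00000000e+00,  0.00000000e+00,
         1.00000000e+00]])}
0.1 [ 7.89372970e-01 -6.13912991e-01 -7.51566671e-04 -7.67185618e-04] 1.0010936151350742 14.0
```

View pics/s0.png

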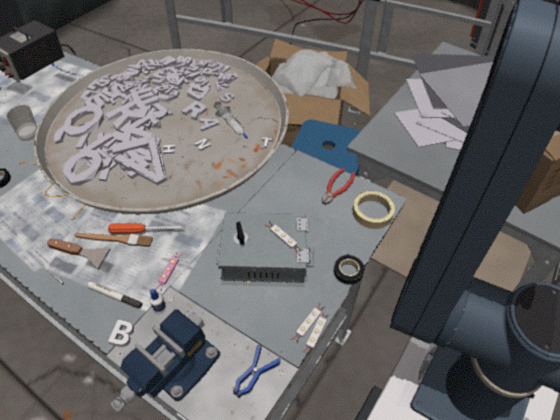

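View pics/t0.png

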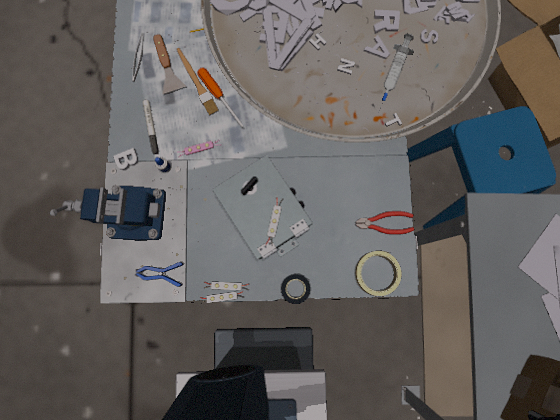

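The enclosure is at about (263,208) in the top view, turned roughly 35–40°. The module is at about (274,222) and the wing at about (250,185). I'll enlarge both views.

```bash
python3 - <<'E'
import cv2
t=cv2.imread('pics/t0.png')[140:310,180:420];cv2.imwrite('pics/t0z.png',cv2.resize(t,None,fx=3.3,fy=3.3,interpolation=cv2.INTER_CUBIC))
t=cv2.imread('pics/s0.png')[190:360,200:400];cv2.imwrite('pics/s0z.png',cv2.resize(t,None,fx=3.5,fy=3.5,interpolation=cv2.INTER_CUBIC))
E
```

```text
(no output)
```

View pics/t0z.png

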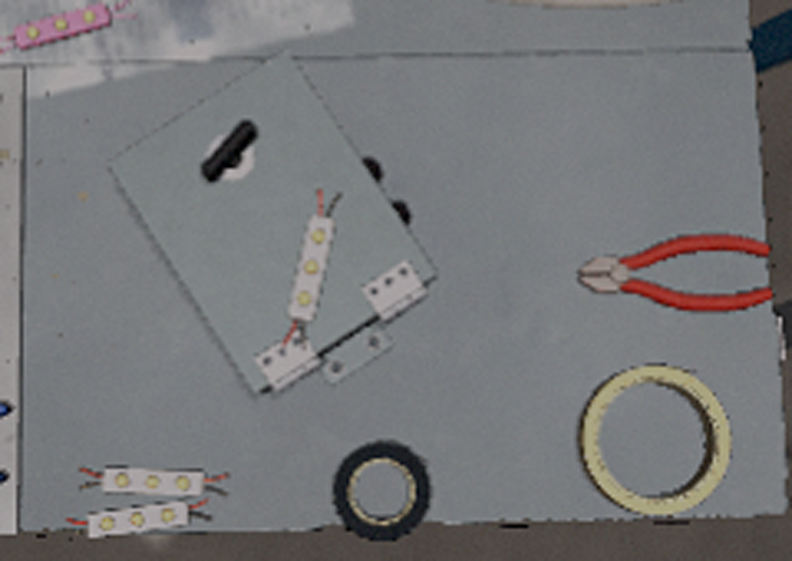

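View pics/s0z.png

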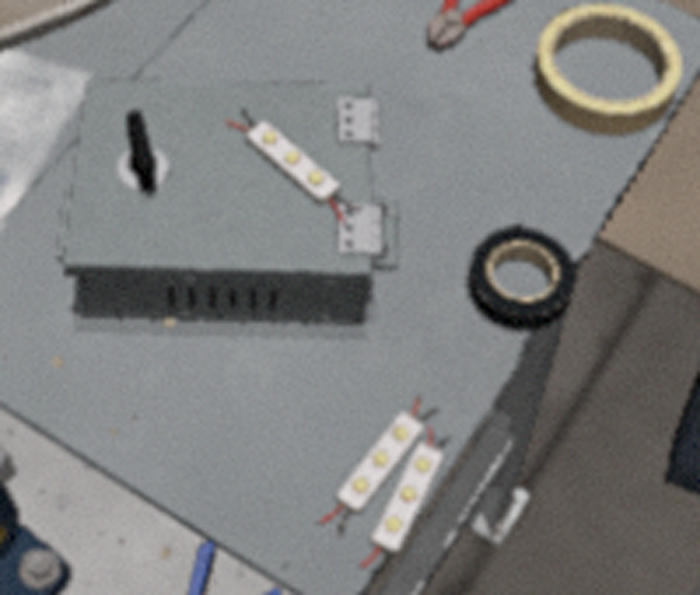

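```bash
python3 - <<'E'
from h import *
import pickle
a,b=pickle.load(open('s0.pkl','rb'))
T=lambda x,y:(x/3.3+180,y/3.3+140)
S=lambda x,y:(x/3.5+200,y/3.5+190)
c=[onz(b,*T(*p),66) for p in[(108,163),(288,53),(437,275),(262,398)]]
print('cover top',np.round(c,1), np.mean(c,0))
for i in range(4):
  d=c[(i+1)%4]-c[i];print(np.linalg.norm(d),np.degrees(np.arctan2(d[1],d[0])))
c=[onz(a,*S(*p),66) for p in[(62,265),(88,78),(380,85),(375,268)]]
print('cover scene',np.round(c,1))
for s,M,pts in((b,T,[(323,217),(302,320)]),(a,S,[(258,130),(328,193)])):
  c=[onz(s,*M(*p),74) for p in pts];d=c[0]-c[1];print('mod ends',np.round(c,1),np.mean(c,0),np.linalg.norm(d),np.degrees(np.arctan2(d[1],d[0])))
c=[onz(b,*T(*p),97) for p in[(209,173),(249,129)]];d=c[0]-c[1];print('wing',c,np.mean(c,0),np.linalg.norm(d),np.degrees(np.arctan2(d[1],d[0])))
c=[onz(a,*S(*p),97) for p in[(133,115),(147,165)]];d=c[0]-c[1];print('wing',c,np.mean(c,0),np.linalg.norm(d),np.degrees(np.arctan2(d[1],d[0])))
print('grid')
for p in [(490,150),(20,520),(780,510),(600,270),(655,440),(383,490),(150,480),(530,150),(480,330),(25,70)]: print(p,np.round(onz(b,*T(*p),0),0))
E
```

```text
cover top [[ 534.5   69.    66. ]
 [ 604.4  -47.    66. ]
 [ 458.1 -138.3   66. ]
 [ 383.4  -27.3   66. ]] [495.08699277 -35.89535837  66.        ]
135.49733973849024 -58.93670823189179
172.49702171444247 -148.0370302963973
133.82213172277952 123.90511358985434
179.16823841474897 32.51793041909724
cover scene [[ 535.7   73.    66. ]
 [ 608.4  -45.4   66. ]
 [ 454.2 -141.3   66. ]
 [ 387.   -24.1   66. ]]
mod ends [[495.2 -67.5  74. ]
 [430.7 -53.1  74. ]] [462.94818416 -60.30788337  74.        ] 66.08245361774986 -12.523689678247104
mod ends [[493.9 -64.7  74. ]
 [434.2 -48.6  74. ]] [464.02137365 -56.68120616  74.        ] 61.795235366605525 -15.105025900679614
wing [array([520.21296765,   1.92885824,  97.        ]), array([547.37873372, -22.99456547,  97.        ])] [533.79585068 -10.53285361  97.        ] 36.8667315468854 137.46495444545369
wing [array([550.8579733 , -18.40072765,  97.        ]), array([522.34299473,   6.53169716,  97.        ])] [536.60048401  -5.93451524  97.        ] 37.87782741169279 -41.16522772986664
grid
(490, 150) [ 552. -182.    0.]
(20, 520) [309. 137.   0.]
(780, 510) [ 305. -365.    0.]
(600, 270) [ 468. -254.    0.]
(655, 440) [ 353. -285.    0.]
(383, 490) [ 324. -103.    0.]
(150, 480) [334.  51.   0.]
(530, 150) [ 551. -210.    0.]
(480, 330) [ 429. -171.    0.]
(25, 70) [616. 137.   0.]
```

```bash
cat >> h.py <<'E'
from scipy.spatial.transform import Rotation as R
def down(deg):
    p=np.radians(deg); return np.array([np.cos(p/2),np.sin(p/2),0,0])
def wshot(fn):
    p=np.array(r.get_tool_pos());q=np.array(r.get_eef_rot()); s=shot('wrist',fn)
    T=np.eye(4);T[:3,:3]=R.from_quat(q).as_matrix();T[:3,3]=p
    s['cam_to_world']=T@np.array(s['mount']); return s
E
python3 - <<'E'
from h import *
import pickle
print(r.inverse_kinematics([463,-58,280],down(76.5)))
r.reach([463,-58,280],down(76.5))
s=wshot('w1.png'); pickle.dump(s,open('w1.pkl','wb'))
print(r.get_clock(),r.get_tool_pos(),s['mount'],r.get_force(),r.get_torque())
E
```

```text
[-0.26848847 -0.09162016  0.0313312   1.69374769  0.         -0.03286902]
2.175 [462.94036705 -58.74063155 279.83842902] [[ 9.99999221e-01 -1.23460156e-03  1.81066597e-04  1.16572970e+00]
 [ 1.11413472e-03  9.48765360e-01  3.15979509e-01 -8.12587317e+01]
 [-5.61898508e-04 -3.15979061e-01  9.48765997e-01 -1.28139847e+02]
 [ 0.00000000e+00  0.00000000e+00  0.00000000e+00  1.00000000e+00]] [-0.57225635  0.40927743 -0.68067982] [ 0.04550752  0.03540727 -0.00510874]
```

View pics/w1.png

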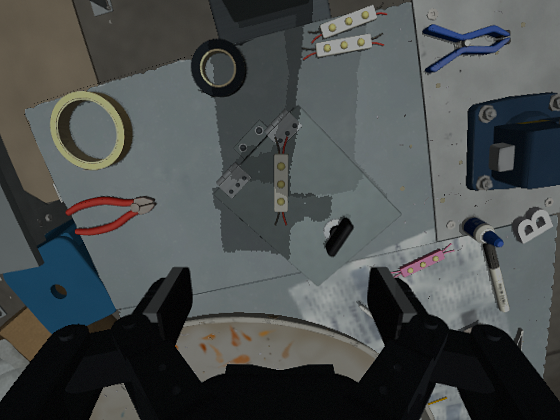

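The wrist view shows the module body from (281,154) to (281,212), the wing from (332,252) to (351,221), and the cover corners near (300,107), (401,214), (317,288) and (216,186).

```bash
python3 - <<'E'
from h import *
import pickle
s=pickle.load(open('w1.pkl','rb'))
g=s['frame'];hsv=cv2.cvtColor(g,cv2.COLOR_BGR2HSV)
roi=np.zeros(g.shape[:2],np.uint8);roi[148:218,262:300]=1
m=((g.min(2)>125)&(roi>0)).astype(np.uint8)
cn=max(cv2.findContours(m,0,2)[0],key=cv2.contourArea);print('mod rect px',cv2.minAreaRect(cn))
(cx,cy),_,_=cv2.minAreaRect(cn)
pts=cv2.boxPoints(cv2.minAreaRect(cn));w=[onz(s,*p,74) for p in pts];print(np.round(w,1),'c',np.mean(w,0),[np.linalg.norm(w[i]-w[i-1]) for i in range(4)],[np.degrees(np.arctan2(*(w[i]-w[i-1])[1::-1])) for i in range(4)])
roi[:]=0;roi[210:262,322:360]=1
m=((g.max(2)<60)&(roi>0)).astype(np.uint8)
cn=max(cv2.findContours(m,0,2)[0],key=cv2.contourArea);rc=cv2.minAreaRect(cn);print('wing px',rc)
for z in(97,84):
  w=[onz(s,*p,z) for p in cv2.boxPoints(rc)];print(z,np.round(w,1),'c',np.mean(w,0),[np.linalg.norm(w[i]-w[i-1]) for i in range(4)],[np.degrees(np.arctan2(*(w[i]-w[i-1])[1::-1])) for i in range(4)])
c=[onz(s,*p,66) for p in[(401,214),(317,288),(216,186),(300,107)]];print(np.round(c,1),np.mean(c,0))
for i in range(4):
  d=c[(i+1)%4]-c[i];print(np.linalg.norm(d),np.degrees(np.arctan2(d[1],d[0])))
z=g[95:300,200:420];cv2.imwrite('pics/w1z.png',cv2.resize(z,None,fx=2.9,fy=2.9,interpolation=cv2.INTER_CUBIC))
E
```

```text
mod rect px ((286.0, 198.0), (0.0, 0.0), 0.0)
[[482.3 -54.6  74. ]
 [482.3 -54.6  74. ]
 [482.3 -54.6  74. ]
 [482.3 -54.6  74. ]] c [482.31580009 -54.57117743  74.        ] [np.float64(0.0), np.float64(0.0), np.float64(0.0), np.float64(0.0)] [np.float64(0.0), np.float64(0.0), np.float64(0.0), np.float64(0.0)]
wing px ((336.9230651855469, 235.6153564453125), (18.30510711669922, 41.04780960083008), 33.690067291259766)
97 [[539.5 -32.3  97. ]
 [506.   -0.8  97. ]
 [521.4  13.3  97. ]
 [555.9 -18.1  97. ]] c [530.70999784  -9.4650837   97.        ] [np.float64(21.653910194315838), np.float64(46.01126635713617), np.float64(20.80229014122662), np.float64(46.682389398036584)] [np.float64(-139.19429720462972), np.float64(136.78598394697178), np.float64(42.39772553746571), np.float64(-42.23851983579838)]
84 [[546.  -32.   84. ]
 [511.1   0.8  84. ]
 [527.1  15.4  84. ]
 [563.1 -17.3  84. ]] c [536.83036181  -8.25514308  84.        ] [np.float64(22.559027695445476), np.float64(47.93450341017976), np.float64(21.67181055123293), np.float64(48.63367890000409)] [np.float64(-139.19429720462958), np.float64(136.78598394697187), np.float64(42.397725537465746), np.float64(-42.23851983579831)]
[[ 535.8   72.6   66. ]
 [ 610.6  -43.9   66. ]
 [ 452.  -129.1   66. ]
 [ 390.7  -17.6   66. ]] [497.27478136 -29.5068044   66.        ]
138.46971182425875 -57.265779980122794
180.07965884571644 -151.77469989077446
127.21909924311936 118.79626583797739
170.80529051115147 31.86006359408708
```

View pics/w1z.png

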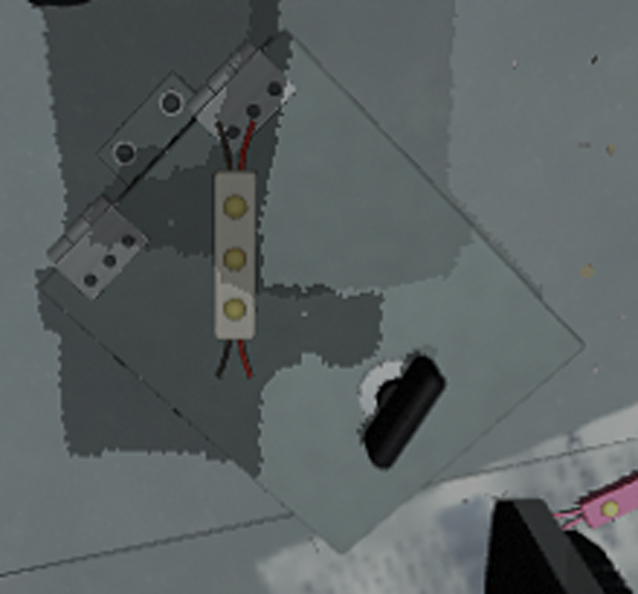

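```bash
python3 - <<'E'
from h import *
import pickle
s=pickle.load(open('w1.pkl','rb'))
Z=lambda x,y:(x/2.9+200,y/2.9+95)
for z in(74,72):
 w=[onz(s,*Z(*p),z) for p in[(215,172),(255,172),(255,338),(215,338)]]
 print(np.round(w,1),np.mean(w,0),[np.linalg.norm(w[i]-w[i-1]) for i in range(4)],[np.degrees(np.arctan2(*(w[i]-w[i-1])[1::-1])) for i in range(4)])
# plan: IK checks
for p,a in[((463,-58,71),76.5),((425,95,12),120),((535.5,-8.3,86),47.5),((535.5,-8.3,86),122)]:
  print(p,a,r.inverse_kinematics(list(p),down(a)))
ex=np.array([np.cos(np.radians(32.3)),np.sin(np.radians(32.3)),0]);ey=np.array([-ex[1],ex[0],0]);
h=np.array([535.5,-8.3,0])-138*ex;h[2]=62;p0=np.array([535.5,-8.3,86.])
for t in(15,30,45):
  rt=R.from_rotvec(-ey*np.radians(t)); print(t,h+rt.apply(p0-h),r.inverse_kinematics(h+rt.apply(p0-h),(rt*R.from_quat(down(122.3))).as_quat()),r.inverse_kinematics(h+rt.apply(p0-h),(rt*R.from_quat(down(122.3-180))).as_quat()))
E
```

```text
[[431.6 -55.7  74. ]
 [435.1 -41.3  74. ]
 [498.5 -56.1  74. ]
 [494.8 -71.4  74. ]] [465.02006877 -56.13493278  74.        ] [np.float64(65.0602946850742), np.float64(14.823481059357437), np.float64(65.06424021401192), np.float64(15.710319056855093)] [np.float64(166.05488143685176), np.float64(76.36078739282033), np.float64(-13.1641409136452), np.float64(-103.64882704051494)]
[[431.9 -55.8  72. ]
 [435.4 -41.3  72. ]
 [499.2 -56.2  72. ]
 [495.5 -71.6  72. ]] [465.5034841  -56.24105761  72.        ] [np.float64(65.44986531684495), np.float64(14.912241691464766), np.float64(65.4538344709784), np.float64(15.804389932954313)] [np.float64(166.0548814368518), np.float64(76.36078739282007), np.float64(-13.164140913645197), np.float64(-103.64882704051494)]
(463, -58, 71) 76.5 [-0.26848847 -0.06895062 -0.36517294  1.27457401  0.         -0.03286902]
(425, 95, 12) 120 [ 0.06568286 -0.10209061 -0.51898918  1.15389776  0.         -0.45791592]
(535.5, -8.3, 86) 47.5 [-0.14074042  0.10055111 -0.16297361  1.30727161  0.          0.60102451]
(535.5, -8.3, 86) 122 [-0.14074042  0.10055111 -0.16297361  1.30727161  0.         -0.69924578]
15 [526.27490275 -14.13186439 120.89924806] [-0.2653955  -0.15207548 -0.3644355   1.179372    0.19201765 -0.81184628] [-0.2653955  -0.15207548 -0.3644355   1.179372    0.19201765  2.32974637]
30 [509.72923943 -24.59159855 151.78460969] [-0.43771432 -0.37840557 -0.54980155  1.0976673   0.43468895 -0.93433816] [-0.43771432 -0.37840557 -0.54980155  1.0976673   0.43468895  2.20725449]
45 [486.99056967 -38.96638886 176.55129855] [-0.65836363 -0.54611937 -0.70769156  1.07999105  0.72689619 -1.09590719] [-0.65836363 -0.54611937 -0.70769156  1.07999105  0.72689619  2.04568547]
```

Three views agree on the module to about 3 mm. Next I descend with a guard and grip it.

```bash
python3 - <<'E'
from h import *
r.gripper_to(0.32,20)
q=down(76.6)
r.reach([464,-57.5,120],q)
s=wshot('w2.png')
r.servo_line([464,-57.5,92],feed=80)
f0=np.array(r.get_force())
hit=r.servo_line([464,-57.5,79],feed=15,guard=2.5)
p=r.get_tool_pos();print(hit,p,np.array(r.get_force())-f0,r.get_gripper_width(),r.get_clock())
wshot('w3.png')
E
```

```text
True [463.77294987 -57.43130965  79.7573296 ] [ 0.24635574 -0.18493808  3.47940347] 0.3204602505190327 4.7667
```

View pics/w3.png

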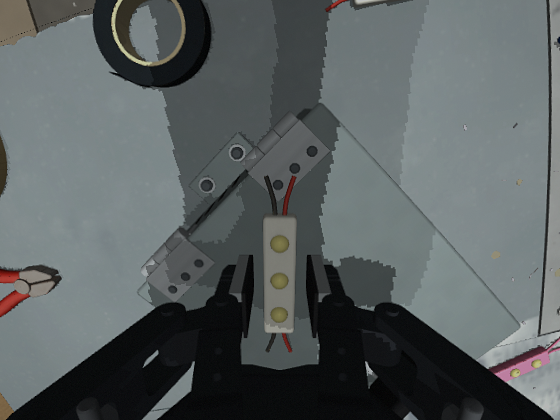

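View pics/w2.png

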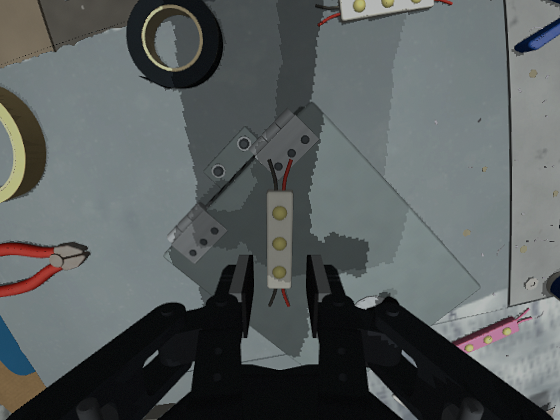

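The pads straddle the module, centred at about (279,275). Contact with the cover came at TCP z of 79.8, so I raise slightly and grip.

```bash
python3 - <<'E'
from h import *
r.servo_line([464,-57.5,81.2],feed=20)
r.gripper_to(0.0,25)
print(r.get_gripper_width(),r.get_force(),r.get_tool_pos())
r.servo_line([464,-57.5,100],feed=50)
print(r.get_gripper_width())
r.servo_line([464,-57.5,150],feed=120)
wshot('w4.png');shot('scene','s4.png')
print(r.get_gripper_width(),r.get_clock())
E
python3 -c "
import cv2,numpy as np
a=cv2.imread('pics/w4.png');b=cv2.imread('pics/s4.png')[150:350,180:400]
b=cv2.resize(b,None,fx=1.8,fy=1.8);a=cv2.resize(a[:, 80:480],None,fx=.95,fy=.95)
h=max(len(a),len(b));o=np.zeros((h,a.shape[1]+b.shape[1],3),np.uint8);o[:len(a),:a.shape[1]]=a;o[:len(b),a.shape[1]:]=b;cv2.imwrite('pics/c4.png',o)"
```

```text
0.17811584367026775 [0.34857287 0.49649175 0.05824837] [463.71021825 -57.41611037  80.82582133]
0.17307149078305598
0.1771250183266762 6.5417
```

View pics/c4.png

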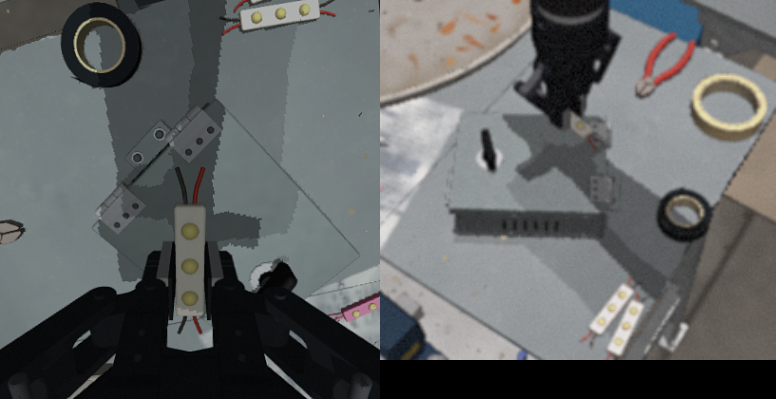

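The module is held level. Next I move it to the free table on the left of the enclosure.

```bash
python3 - <<'E'
from h import *
q=down(121)
r.reach([425,95,150],q)
r.servo_line([425,95,30],feed=120)
f0=np.array(r.get_force())
hit=r.servo_line([425,95,11],feed=12,guard=1.5)
print(hit,r.get_tool_pos(),np.array(r.get_force())-f0,r.get_gripper_width())
p=r.get_tool_pos()
r.gripper_to(0.32,20)
print(r.get_force())
r.servo_line([425,95,60],feed=80)
r.servo_line([425,95,150],feed=150)
wshot('w5.png');print(r.get_clock())
E
```

```text
True [424.93595382  94.993915    14.69842798] [ 0.12866101 -0.72997552  4.31915427] 0.17472267864797006
[-0.50222241  0.01907276  2.91906479]
11.325
```

View pics/w5.png

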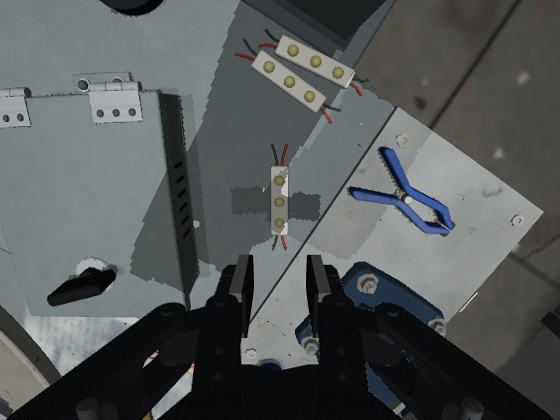

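The module lies flat on the free table at about (280,200). I go to the wing next and look again from above it.

```bash
python3 - <<'E'
from h import *
import pickle
r.reach([535.5,-8.3,160],down(47.5))
s=wshot('w6.png');pickle.dump(s,open('w6.pkl','wb'));t=shot('top','t6.png');print(r.get_clock(),r.get_tool_pos())
E
```

```text
12.4333 [534.84402975  -7.69512652 159.62578502]
```

View pics/w6.png

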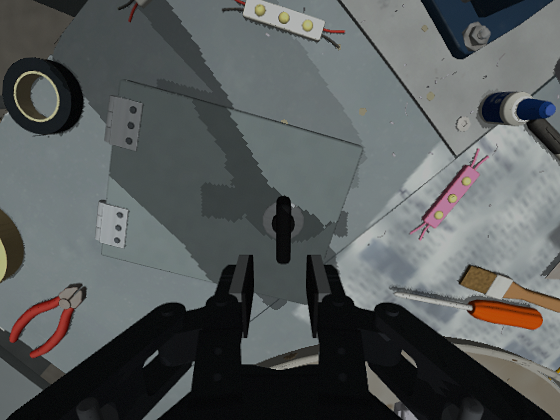

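```bash
python3 - <<'E'
from h import *
import pickle
s=pickle.load(open('w6.pkl','rb'));g=s['frame']
roi=np.zeros(g.shape[:2],np.uint8);roi[188:275,268:300]=1
m=((g.max(2)<50)&(roi>0)).astype(np.uint8)
cn=max(cv2.findContours(m,0,2)[0],key=cv2.contourArea);rc=cv2.minAreaRect(cn);print(rc)
for z in(97,84,71):print(z,onz(s,*rc[0],z), onz(s,284,198,z),onz(s,284,262,z))
# hub centre and hinge pins
for z in(67,):print('disc',onz(s,282,221,z))
print('latch corner+y',onz(s,363,147,66),'hinge +y',onz(s,124,80,66),'hinge -y',onz(s,102,253,66),'pins',onz(s,108,123,62),onz(s,97,224,62))
z=g[170:300,220:350];cv2.imwrite('pics/w6z.png',cv2.resize(z,None,fx=4,fy=4,interpolation=cv2.INTER_CUBIC))
E
```

```text
((283.0, 229.5), (67.0, 22.0), 90.0)
97 [534.04481125  -2.96525341  97.        ] [518.41979086  12.11159757  97.        ] [552.32406579 -18.65928571  97.        ]
84 [538.06362914  -6.43477053  84.        ] [521.37148764   9.67176398  84.        ] [557.59127748 -23.20063717  84.        ]
71 [542.08244704  -9.90428766  71.        ] [524.32318442   7.23193038  71.        ] [562.85848917 -27.74198862  71.        ]
disc [537.6643427   -6.85418039  67.        ]
latch corner+y [535.39178794  73.06079816  66.        ] hinge +y [390.52585179 -17.45666323  66.        ] hinge -y [ 460.3305989  -133.05071063   66.        ] pins [399.49918445 -49.69718589  62.        ] [ 441.69415116 -118.53389151   62.        ]
```

View pics/w6z.png

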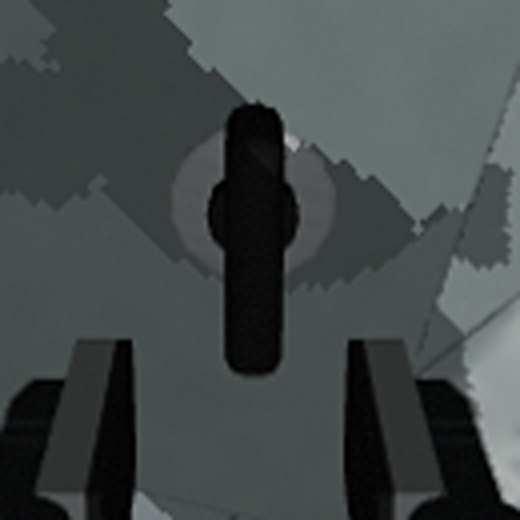

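The wing is centred near (536.5,-7), about 15° from fastened. I descend over it, grip it, and tug gently in small monitored steps.

```bash
python3 - <<'E'
from h import *
P=np.array([536.8,-6.8,85.])
r.servo_line([P[0],P[1],105],feed=100)
print('hit',r.servo_line(P,feed=40,guard=4),r.get_tool_pos())
f=np.array(r.get_force())
r.gripper_to(0.0,45)
p0=np.array(r.get_tool_pos());f0=np.array(r.get_force());print(r.get_gripper_width(),p0,f0-f,r.get_torque())
for k in range(1,9):
    hit=r.servo_line([P[0],P[1],P[2]+k],feed=20,guard=9)
    p=np.array(r.get_tool_pos());d=np.array(r.get_force())-f0
    print(k,hit,np.round(p-p0,2),np.round(d,2),round(r.get_gripper_width(),3))
    if abs(d[2])>9: break
wshot('w7.png');print(r.get_clock())
E
```

```text
hit False [536.64181049  -6.76776794  84.7657457 ]
0.10342272587851803 [537.00483031  -6.859403    85.39446598] [-1.78639245 -0.17051285  1.16729662] [0.00542514 0.05435343 0.0581728 ]
1 False [-0.03 -0.01  0.32] [ 1.94 -0.43 -2.4 ] 0.105
2 False [-0.12 -0.05  1.32] [ 3.08 -0.26 -4.73] 0.109
3 False [-0.21 -0.08  2.32] [ 2.67 -2.15 -6.96] 0.106
4 False [-0.29 -0.11  3.33] [ 3.26 -2.07 -7.37] 0.103
5 False [-0.36 -0.11  3.86] [  4.9   -2.93 -11.62] 0.107
15.375
```

View pics/w7.png

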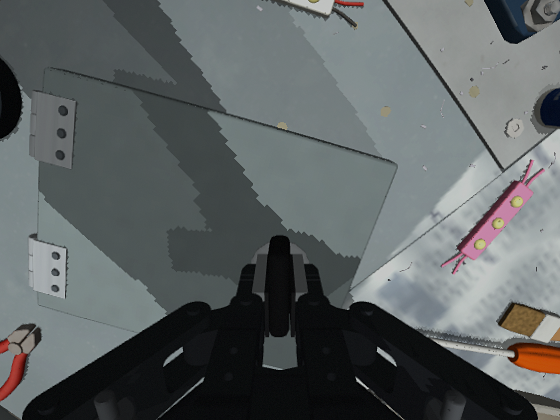

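The pull rises to 11.6 N at about 3.8 mm, where the arm starts to lag, which suggests it is caught. The straight pull also bends against the grip, so I'll repeat it along the cover's arc for a clean answer.

```bash
cat >> h.py <<'E'
yaw=np.radians(32.0)
ex=np.array([np.cos(yaw),np.sin(yaw),0]);ey=np.array([-ex[1],ex[0],0])
W=np.array([536.8,-6.8,85.]); H=W-138*ex; H[2]=62
def arc(t,q0,P=None):
    rt=R.from_rotvec(-ey*t); return H+rt.apply((W if P is None else P)-H),(rt*R.from_quat(q0)).as_quat()
E
python3 - <<'E'
from h import *
q0=down(47.5)
r.servo_line(W,q0,feed=20)
p0=np.array(r.get_tool_pos());f0=np.array(r.get_force());print(p0,f0,r.get_torque())
for t in(.007,.014,.02,.025,.03,.035,.04,.045):
    p,q=arc(t,q0); hit=r.servo_line(p,q,feed=20,guard=9)
    x=np.array(r.get_tool_pos());d=np.array(r.get_force())-f0
    print(t,hit,np.round(x-p,2),'rise',round(x[2]-p0[2],2),np.round(d,2))
    if hit or d[2]<-9: break
print(r.get_clock())
E
```

```text
[536.95663453  -6.83394282  85.94280533] [ 1.41283786 -2.57436043 -2.98522894] [-0.33821754 -0.30664542 -0.01561876]
0.007 False [ 0.16 -0.04  0.6 ] rise 0.62 [0.84 0.91 1.35]
0.014 False [ 0.18 -0.02  0.37] rise 1.36 [1.08 0.57 0.97]
0.02 False [ 0.17 -0.03  0.22] rise 2.03 [-0.49  0.21  1.14]
0.025 False [ 0.2  -0.02  0.16] rise 2.66 [1.37 1.66 1.08]
0.03 False [ 0.23  0.   -0.31] rise 2.87 [ 2.75  1.3  -1.38]
0.035 False [ 0.29  0.11 -0.95] rise 2.92 [ 4.18  1.91 -4.35]
0.04 False [ 0.31  0.11 -1.67] rise 2.88 [ 7.05  1.62 -7.8 ]
0.045 False [ 0.39  0.21 -2.33] rise 2.91 [ 9.12  1.4  -9.88]
17.775
```

It is caught: it stops hard at a rise of 2.9 mm while the target moves on and the pull grows. I lower it and turn the wing anticlockwise in small steps, watching the torque.

```bash
python3 - <<'E'
from h import *
r.servo_line(W,down(47.5),feed=20)
f0=np.array(r.get_force());t0=np.array(r.get_torque());print(r.get_tool_pos(),f0,t0)
for a in list(np.arange(54,114,6))+[116,118,120,121,122,123]:
    r.servo_line(W,down(a),feed=40)
    q=np.array(r.get_eef_rot());act=np.degrees(2*np.arctan2(q[1],q[0]))
    d=np.array(r.get_force())-f0;t=np.array(r.get_torque())-t0
    print(a,round(act,2),np.round(d,1),np.round(t,3),round(r.get_gripper_width(),3))
    if abs(t[2])>.25 or np.hypot(*d[:2])>15: print('STOP');break
wshot('w8.png');print(r.get_clock(),r.get_tool_pos())
E
```

```text
[536.98396862  -6.8248707   85.44147735] [ 2.56846563 -1.75682293 -0.30129586] [-0.43842346 -0.42370166  0.0267207 ]
54 53.86 [-0.1 -0.5  0.4] [-0.011  0.043  0.002] 0.107
60 59.78 [-0.8 -0.5  2.1] [-0.057  0.135 -0.021] 0.105
66 65.74 [-1.7 -0.9  2.8] [-0.191  0.271 -0.031] 0.103
72 71.73 [-1.8 -1.7  4. ] [-0.399  0.4   -0.013] 0.108
78 77.72 [-3.1 -3.5  5. ] [-0.496  0.504 -0.006] 0.106
84 83.7 [-3.1 -3.6  6.1] [-0.681  0.634 -0.013] 0.104
90 89.71 [-3.9 -3.1  4.8] [-0.701  0.612 -0.1  ] 0.109
96 95.7 [-3.7 -3.2  4.8] [-0.775  0.599  0.021] 0.109
102 101.7 [-3.2 -3.6  5.8] [-0.792  0.624  0.015] 0.105
108 107.7 [-2.6 -4.7  5.9] [-0.819  0.585 -0.003] 0.106
116 115.69 [-4.3 -4.   5.1] [-0.875  0.529  0.025] 0.106
118 117.68 [-3.5 -4.8  5.7] [-0.873  0.492  0.046] 0.103
120 119.68 [-3.4 -4.3  5.7] [-0.862  0.554  0.005] 0.107
121 120.68 [-3.1 -5.5  5.2] [-0.917  0.547  0.031] 0.108
122 121.68 [-3.4 -6.1  5.9] [-0.872  0.543  0.012] 0.113
123 122.63 [-3.8 -5.3  5.4] [-0.865  0.519 -0.23 ] 0.107
22.425 [536.91018479  -7.9305989   85.38197718]
```

View pics/w8.png

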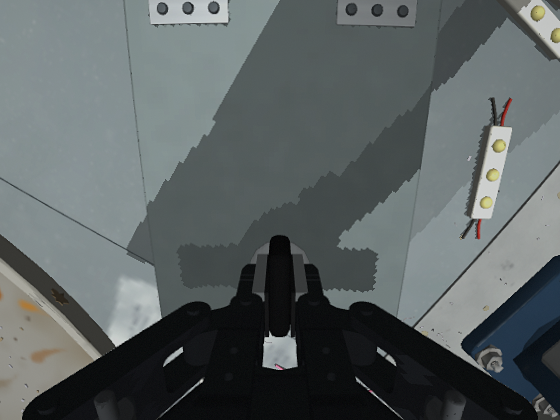

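The stop is felt at 122.6°, a quarter turn from the hinge direction, with a torque jump to 0.23 N m. I regrip to relieve the side load, then raise the cover along its arc, checking the forces.

```bash
cat > lift.py <<'E'
from h import *
import h
h.yaw=np.radians(32.4)
ex=h.ex=np.array([np.cos(h.yaw),np.sin(h.yaw),0]);h.ey=np.array([-ex[1],ex[0],0])
E
python3 - <<'E'
from lift import *
q0=down(122.2)
r.servo_line(W,q0,feed=20)
r.gripper_to(0.3,30)
Wn=np.array([536.8,-7.3,85.]);r.servo_line(Wn,q0,feed=20)
print(r.get_tool_pos(),r.get_force(),r.get_torque())
r.gripper_to(0.0,60)
print(r.get_gripper_width(),r.get_tool_pos(),r.get_force(),r.get_torque())
h.W=Wn;h.H=Wn-138*ex;h.H[2]=62
f0=np.array(r.get_force())
for t in(.02,.035,.05,.075,.1,.15):
    p,q=arc(t,q0,Wn);hit=r.servo_line(p,q,feed=30,guard=15)
    x=np.array(r.get_tool_pos());d=np.array(r.get_force())-f0
    print(t,hit,np.round(x-p,2),np.round(d,1),np.round(r.get_torque(),2),round(r.get_gripper_width(),3))
    if hit or -d[2]>15: print('STOP');break
wshot('w9.png');shot('scene','s9.png');print(r.get_clock())
E
```

```text
[536.62591326  -7.00134813  84.7517375 ] [ 0.27093523 -0.12949769  0.63990571] [ 0.05066902  0.00860446 -0.03351517]
0.10159146488488552 [537.19885288  -7.76598384  85.14333447] [ 1.50209032 -1.16953328 -0.26941972] [-0.32649984 -0.21453431 -0.00960611]
0.02 False [ 0.37 -0.49  0.19] [ 0.9 -0.8 -1.6] [-0.5  -0.44 -0.06] 0.108
0.035 False [ 0.34 -0.47  0.28] [ 2.5 -2.  -1.8] [-0.68 -0.55  0.  ] 0.104
0.05 False [ 0.33 -0.44  0.26] [ 2.4 -2.6 -2.2] [-0.8  -0.61 -0.09] 0.103
0.075 False [ 0.32 -0.42  0.24] [ 2.7 -3.1 -1.5] [-0.92 -0.65 -0.12] 0.108
0.1 False [ 0.33 -0.4   0.2 ] [ 2.2 -3.1 -2.3] [-0.93 -0.64 -0.16] 0.103
0.15 False [ 0.27 -0.39  0.14] [ 2.  -3.2 -0.4] [-0.94 -0.53 -0.18] 0.105
25.2833
```

View pics/w9.png

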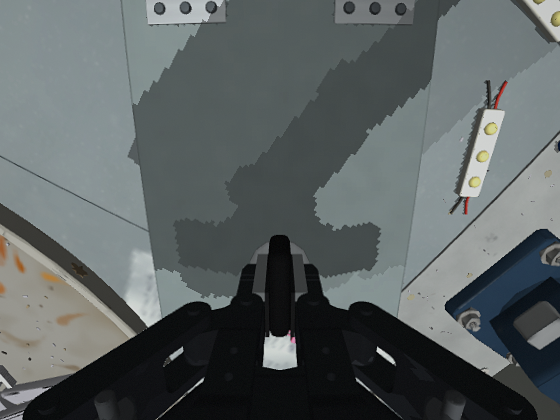

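View pics/s9.png

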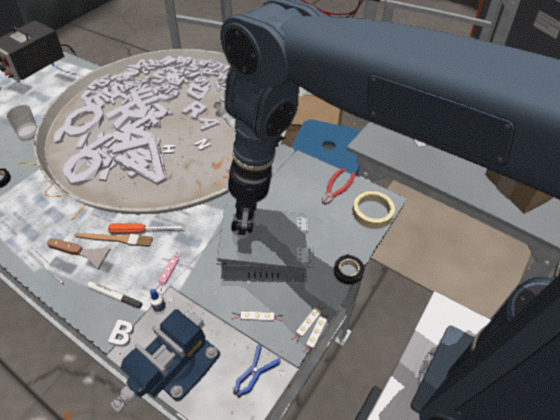

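The cover moves freely past the catch point, and the wrist view shows it following the wing. I carry on to 45° along the arc.

```bash
python3 - <<'E'
from lift import *
q0=down(122.2)
Wn=np.array([536.8,-7.3,85.]);h.W=Wn;h.H=Wn-138*ex;h.H[2]=62
f0=np.array(r.get_force())
for t in list(np.arange(.2,.76,.05))+[.785]:
    p,q=arc(t,q0,Wn);r.servo_line(p,q,feed=45)
    x=np.array(r.get_tool_pos());d=np.array(r.get_force())
    print(round(t,3),np.round(x-p,2),np.round(d,1),np.round(r.get_torque(),2),round(r.get_gripper_width(),3))
    if np.linalg.norm(d-f0)>20: print('STOP');break
r.sleep(.3)
wshot('w10.png');shot('scene','s10.png');shot('top','t10.png');print(r.get_clock())
E
```

```text
0.2 [ 0.27 -0.41  0.21] [ 3.6 -3.9 -2.4] [-0.98 -0.54 -0.17] 0.103
0.25 [ 0.28 -0.4   0.24] [ 4.5 -5.1 -1.5] [-0.94 -0.41 -0.34] 0.104
0.3 [ 0.23 -0.4   0.18] [ 4.3 -3.9 -1.7] [-1.   -0.41 -0.39] 0.098
0.35 [ 0.21 -0.39  0.18] [ 3.9 -3.3 -1.8] [-1.05 -0.28 -0.39] 0.1
0.4 [ 0.2  -0.39  0.18] [ 3.3 -4.  -1.9] [-1.   -0.29 -0.44] 0.109
0.45 [ 0.17 -0.4   0.17] [ 4.  -3.7 -2.3] [-1.08 -0.23 -0.51] 0.101
0.5 [ 0.12 -0.36  0.11] [ 3.9 -3.9 -1.4] [-1.04 -0.15 -0.57] 0.101
0.55 [ 0.13 -0.38  0.13] [ 4.4 -3.5 -2.8] [-1.11 -0.09 -0.64] 0.108
0.6 [ 0.1  -0.35  0.14] [ 3.9 -3.8 -2.6] [-1.1  -0.03 -0.66] 0.106
0.65 [ 0.07 -0.34  0.08] [ 3.5 -4.2 -2.7] [-1.09  0.04 -0.71] 0.103
0.7 [ 0.05 -0.33  0.06] [ 3.  -3.3 -2.1] [-1.04  0.09 -0.76] 0.103
0.75 [ 0.01 -0.3   0.  ] [ 4.2 -3.4 -1.9] [-1.12  0.12 -0.74] 0.106
0.785 [ 0.01 -0.27 -0.02] [ 4.2 -3.9 -2.5] [-1.13  0.23 -0.85] 0.101
29.6917
```

View pics/w10.png

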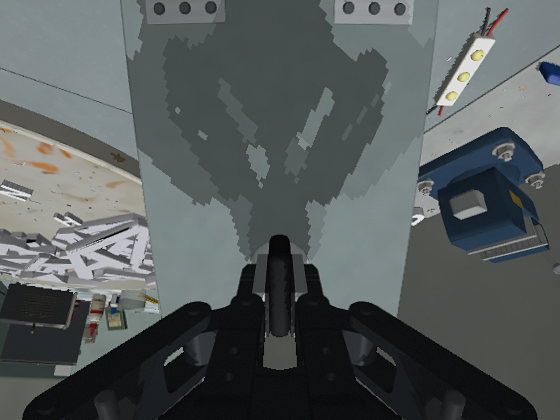

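View pics/s10.png

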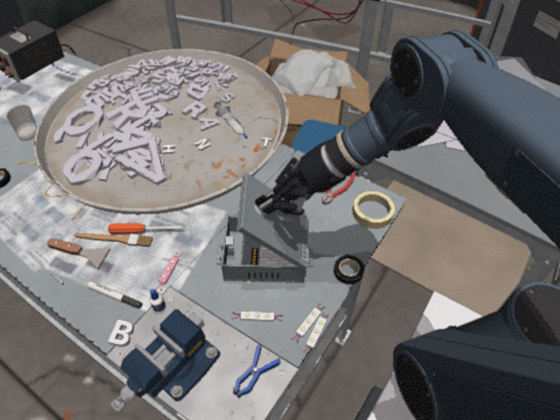

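View pics/t10.png

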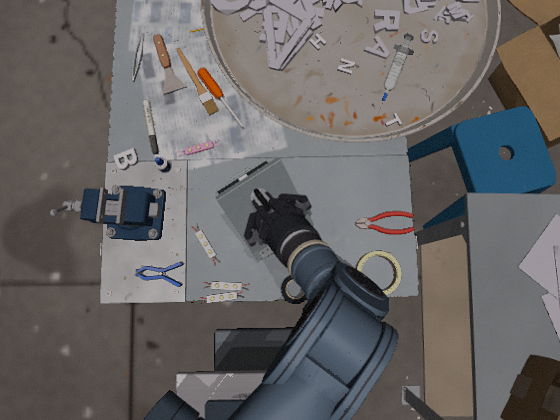

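The cover is at about 45° and still gripped, the module is flat at (205,243) in the top view, and the bystanders look unmoved. I make a last check that it is steady and hand in.

```bash
python3 - <<'E'
from h import *
a=np.array(r.get_tool_pos());r.sleep(.7);b=np.array(r.get_tool_pos())
print(b-a,r.get_gripper_width(),r.get_force(),np.abs(r.get_joint_vel()).max())
r.sign_off();print(r.get_clock())
E
```

```text
[-0.01128288  0.02290861 -0.0049795 ] 0.10794868957907434 [ 3.64286464 -3.38584363 -2.51517739] 0.0015861003431193639
the job is handed in; nothing more can be done
the job is handed in; nothing more can be done
```

The job is done and handed in: the gripper is holding the cover open at about 45°.

- **Module:** I set it down flat on the free table to the left of the enclosure, at about (425, 95) mm. It was in contact with the table before I let go, and the later pictures show it lying there.
- **Tug:** The first straight pull was not conclusive, because the grip resisted the tilt (11.6 N at 3.9 mm). A second tug along the cover's arc stopped hard at about 3 mm with roughly 10 N, so the cover was caught.
- **Latch:** I turned the wing anticlockwise about 75° until it met its released stop. The torque rose to about 0.23 N m there, so I backed off slightly and regripped.
- **Cover:** It then lifted freely past the point where it had caught and went up to 0.785 rad. That angle is the commanded tool angle; I did not measure it separately in a picture.
- **Last checks:** Over 0.7 s the tool moved less than 0.03 mm, with the wing still gripped and about 5–6 N on the tool. In the last pictures the side cutters, tape roll and spring clamp look unmoved, though the arm partly hides the first two. My last clock reading was 29.7 s, about a second before hand-in and within the 59 s limit.

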